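# Clamp the last carton of a pinwheel layer

## Task

Put the loose carton into the empty place of the pinwheel layer on the gluing jig, flat on the slab and home in its corner against both neighbours (gaps of a few millimetres at most), and let go. Then push the clamp's free jaw down the bar by a black thumb plate until its pad meets that carton and the jaw tilts and binds, and screw the wooden knob clockwise about half a turn, until the pad is pressed firmly on the carton; let go and leave it clamped. Leave the jars and the bottle standing where they are.

Things in the scene. Friction and masses are not known exactly. Their poses are not given: they have to be found in the camera images.
- jig: Gluing jig, fixed: pallet slab, top 20 mm above the bench, x -105..165, y -105..105 mm in its frame (origin on the bench at the layer's centre, z up). Three glued tan cartons, tops at 80 mm, cover x -89..-31, y -89..31; x -89..31, y 31..89; x 31..89, y -31..89; a hole (x, y -31..31) is left in the middle. Clamp bar: upright steel, 10 x 22 mm, top at 198 mm, at x 131, y -61.5.
- nook (a point): Where the loose carton's centre belongs, 50 mm above the bench (jig x 30.5, y -61.5 mm), its long side along jig x. The neighbours, 1.5 mm away then, bound the place at x = -31 and (where x > 31) at y = -31; it is open to -y and +x. Up to 6 mm too far to +x or -y still counts as home.
- carton_mid (a point): Centre of the loose tan carton, 120 (its x) x 58 (y) x 60 mm high, 0.25 to 0.45 kg, upright; either end may go first. The jaw hangs over the empty place from jig x 48 mm on, so bring the carton in from the jig's -y side, under the jaw. Held across its width near jig x 5 mm, the gripper passes clear of the jaw and one finger goes into the middle hole.
- jaw_slide (a joint): How far the red free jaw is down the bar, m, growing downwards. At 0 the pad face is 132 mm above the bench; starts at 0 to 0.022; meets the carton in the layer (top at 80 mm) at 0.052. It stays where it is left; about 3 N of push moves it.
- jaw_tilt (a joint): Tilt of the jaw on the bar, rad: 0 square (slides freely), grows as the pad end is pushed up; at 0.07 to 0.1 the jaw jams on the bar and can no longer be forced up. It begins to tilt when the pad is on the carton and the jaw is pushed on with a few newtons (about 9 N on the thumb plate is enough).
- push_left (a point): Top centre of the black round thumb plate (36 mm across) on the jaw's cross-arm, 50 mm to the bar's jig +y side, for pushing the jaw down beside the bar; 66 mm above the pad face.
- push_right (a point): The same plate on the jig -y side, 50 mm from the bar. Pushing one of them is enough.
- knob (a point): Middle of the brown wooden screw knob: an upright cylinder 32 mm across and 46 mm high (23 mm above and below this point), above the jaw's pad end, 64 mm from the bar towards the jig's -x. This point is 76 mm above the pad face. The knob gives a little sideways on its stem.
- screw (a joint): Turn of the knob, rad, starts at 0, end stop at 3.5; clockwise from above is positive and lowers the spindle 1.6 mm per rad against the jaw. It stays where it is left.
- pad_face (a point): Centre of the underside of the black rubber pad (32 mm across) under the screw; it is springy, about 6 N per mm, up to 6 mm.
- press_pad: The rubber pad itself (see pad_face). With the jaw jammed, 2.8 rad or more of clockwise turn presses it firmly (over 11 N is needed); the knob takes about 0.15 N m.
- jar_a: Amber jar with a gold cap, 66 mm across, 95 mm high; origin at the centre of its foot. Leave alone.
- jar_b: Another such jar. Leave alone.
- nectar: Dark green bottle with a copper cap, 64 mm across, 220 mm high; origin at the centre of its foot. Leave alone.
Things that resemble listed ones, but are neither listed nor needed, are in the scene too. What is shaped like the part that bears carton_mid but blue or pink is not meant.

How it is judged:
By the outcome, as a careful person would: the job done as asked, in the order asked, and still so for the second after the job is handed in, with the robot touching nothing.
It also fails if it takes over 72 s, if anything falls off the work surface, if the arm or the gripper's body presses on something with over 40 N, if the wrist force passes 120 N, or if a joint passes its speed limit or range.

## Robot

A 6-joint arm with a two-finger parallel gripper is mounted at the origin on the work surface. World frame = base frame: x ahead of the robot, y to its left, z up, the work surface at z = 0. Lengths are in m, angles in rad, forces in N, time in s.
With the tool pointing down it reaches from about 0.375 to 0.975 m from the base axis. Payload 3.8 kg.
Tool frame: the origin (TCP) lies at the very end of the fingers, on their centre line; the grasp point (between the pads) lies 19 mm behind it; z points along the fingers, y is the direction in which the jaws open and shut (so a half turn about z gives the same grasp; the last joint's range is limited). The gripper opens to 85 mm and grips with 20 to 120 N. Pads are 22 mm wide; open, the fingers measure 114 mm over their backs; the gripper's body (76 mm by 85 mm) begins 54 mm behind the grasp point. The pads swing forward as they close: fully open they stand 13 mm farther back than shut.
Start: joints at [-0.037, 0.264, 1.604, -0, 1.274, -0.037], TCP at [0.675, -0, 0.231] pointing down, gripper open.
Joint ranges: [-2.63, 2.63], [-0.94, 2.18], [0.31, 2.57], [-1.31, 4.45], [0, 2.66], [-2.55, 2.55]. Speed limits (rad/s): [2.57, 2.57, 3.14, 3.14, 3.14, 3.14].

## Interface

Orientations are given as a rotation vector (axis times angle).
In Python, from workcell import read_state, read_camera, camera_info, finish_job gives the robot as it stands. The module is installed in compiled form; this text tells all that it offers.
- The arm moves only by the tool play_rows, never from a script. Its argument "motion" is a list of rows, each a list of 5 numbers: the shift along the tool's x, y, z in units of 1000 mm (1.0 is 1000 mm), then the turn about the tool's z in units of 2 pi rad (1.0 is 2 pi rad), then the finger opening in mm, from 0 to 85.4. A call has 1 to 5 rows; each row shifts and turns the commanded pose from where the row before left it, along the tool's axes as they then stand; what a row does not reach is not made up. A row lasts 1/8 s, in which the tool goes at most 62.5 mm and 10.7 degrees, less where a joint would pass 70% of its speed; a pose out of reach is approached as far as the arm can. A call with a number of a shift or a turn outside -1 to 1 is refused whole. A call with a gripper value outside its range is refused whole. The fingers move at their own pace and stop on an object; "squeeze" is the grip in N (left out, the last holds). Time passes only in rows, so rows that do not move let the fingers close. It gives the time, the measured TCP pose, the force and the opening at its end, in the units of the state.
- read_state(): the state, without advancing time (a new reading comes with each control period).
- read_camera(name): name is "scene" or "side" or "wrist"; returns the picture (384x512x3 uint8, red, green, blue); there is no depth.
- camera_info(name): a dict with "intrinsics" (3x3 intrinsics, pixels), "dist_coeffs" ([k1, k2, p1, p2, k3] as OpenCV has them; the pictures are not rectified), "pose" (4x4, takes a point from camera to world coordinates). Camera axes: x right, y down, z forward; pixel columns grow to the right and rows downward; lengths in m; the calibration is good to about 2 mm. A picture is of the moment at which its call begins: read the wrist's pose just before it. camera_info takes no time and is no camera call; for the wrist camera it gives the pose at the moment of the call.
- finish_job(): hands the job in, once; it reports no verdict.
The state is a dict: "time": time; "q": joint angles; "joint_vel": joint speeds; "joint_torque": joint torques, N m; "tool_pos": TCP position; "tcp_rot": TCP orientation; "wrist_force": force on the tool from outside, world axes, zero at the start; "torque": the same for the moment, N m; "width": opening from 0.0 (shut) to 1.0 (fully open).
Only numpy, scipy, OpenCV 4.12 (cv2) and the standard library are available. Lean on these libraries where they do the work, as an engineer would, in place of code of your own. Each camera call takes 0.05 s, during which the arm holds its last target. There are 200 camera calls.

## Working session

There is one attempt and no reset: what is moved stays moved. The work goes in short steps, Python scripts to look and compute and a tool call to move; the robot and the scene stay as the last step left them, time stands still between calls to the robot, and variables do not carry over. Pictures are saved under pics/ and viewed, about 8 in all and at most 12, crops included, and the job is handed in when it is done.

Besides the shell and the picture viewer there is one more tool, called as name([rows], argument=value, ...), one row to a line, values as JSON. play_rows: Moves the arm, as the interface text tells. Shifts and turns lie within -1 to 1; 1 stands for 1000 mm of shift or 2 pi rad of turn. Its arguments: {"type":"object","properties":{"motion":{"type":"array","items":{"type":"array","items":{"type":"number"}}},"squeeze":{"type":"number"}},"required":["motion"]}

```bash
mkdir -p pics; cat > h.py <<'E'
import numpy as np,cv2
from workcell import *
def snap(n):
    i=camera_info(n); im=read_camera(n)[:,:,::-1].copy(); return im,i
def ray(i,px):
    K=np.array(i["intrinsics"],float);d=np.array(i["dist_coeffs"],float);T=np.array(i["pose"])
    u=cv2.undistortPoints(np.array(px,float).reshape(-1,1,2),K,d).reshape(-1,2)
    r=np.c_[u,np.ones(len(u))]@T[:3,:3].T
    return T[:3,3],r
def onz(i,px,z):
    o,r=ray(i,px); return o+r*((z-o[2])/r[:,2])[:,None]
def proj(i,P):
    T=np.linalg.inv(np.array(i["pose"]));P=np.array(P,float).reshape(-1,3)@T[:3,:3].T+T[:3,3]
    return cv2.projectPoints(P,np.zeros(3),np.zeros(3),np.array(i["intrinsics"],float),np.array(i["dist_coeffs"],float))[0].reshape(-1,2)
E
python3 - <<'E'
from h import *
import pickle
D={}
for n in("scene","side","wrist"):
    im,i=snap(n);cv2.imwrite(f"pics/{n}0.png",im);D[n]=i
    print(n,np.round(np.array(i["pose"]),3).tolist(),np.round(i["intrinsics"],1).tolist())
pickle.dump(D,open("i0.pkl","wb"))
a=[cv2.imread(f"pics/{n}0.png") for n in("scene","side")]
s=read_state();print(s)
E
```

```text
scene [[0.719, 0.49, -0.492, 1.086], [0.695, -0.502, 0.515, -0.65], [0.005, -0.712, -0.702, 0.996], [0.0, 0.0, 0.0, 1.0]] [[430.1, 0.0, 260.6], [0.0, 430.1, 195.1], [0.0, 0.0, 1.0]]
side [[-0.851, -0.355, 0.387, -0.056], [-0.524, 0.599, -0.605, 0.851], [-0.017, -0.718, -0.696, 1.102], [0.0, 0.0, 0.0, 1.0]] [[482.8, 0.0, 253.2], [0.0, 482.8, 193.9], [0.0, 0.0, 1.0]]
wrist [[1.0, 0.002, -0.001, 0.677], [0.002, -0.963, -0.268, 0.068], [-0.002, 0.268, -0.963, 0.373], [0.0, 0.0, 0.0, 1.0]] [[337.0, 0.0, 253.0], [0.0, 337.0, 187.9], [0.0, 0.0, 1.0]]
{'time': 0.15, 'q': array([-3.68913093e-02,  2.64569795e-01,  1.60505581e+00, -3.11032916e-05,
        1.27374769e+00, -3.69440586e-02]), 'joint_vel': array([-0.00134156, -0.00210943, -0.00351062,  0.00196313, -0.00190346,
       -0.00100017]), 'joint_torque': array([-4.44535381e-04, -5.15905774e+01, -3.67958951e+01, -2.06692371e-04,
        8.09489022e-03,  2.50629785e-05]), 'tool_pos': array([6.74420142e-01, 1.50703888e-05, 2.30257434e-01]), 'tcp_rot': array([-2.22046408e+00, -2.22060148e+00,  1.93687568e-03]), 'wrist_force': array([-0.07883731,  0.38179434,  0.43525135]), 'torque': array([ 0.04657256,  0.0048492 , -0.05232953]), 'width': 0.9991066016086095}
```

View pics/scene0.png

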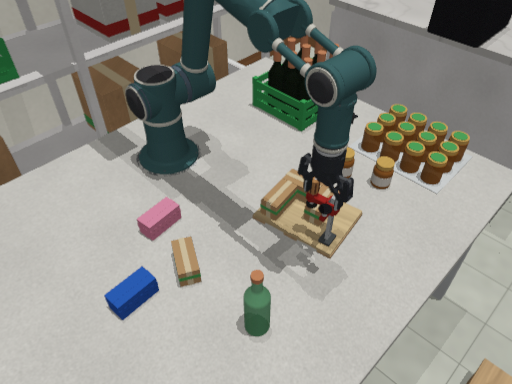

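View pics/side0.png

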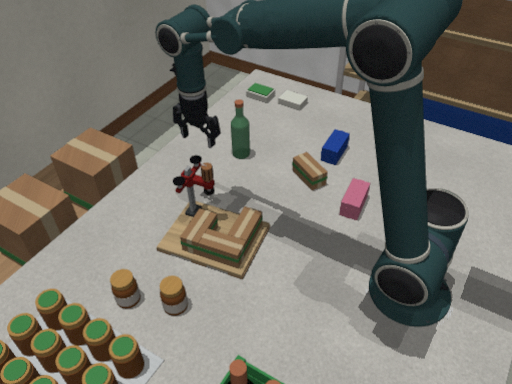

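Candidates for the loose carton: tan with green stripe at scene (186,260) / side (309,170), blue at (132,292), and pink at (159,217). The tan one fits the description. Next is a close crop of it and of the jig.

```bash
python3 - <<'E'
from h import *
a=cv2.imread("pics/scene0.png");b=cv2.imread("pics/side0.png")
r=lambda im,x,y,w,h,f:cv2.resize(im[y:y+h,x:x+w],None,fx=f,fy=f,interpolation=cv2.INTER_CUBIC)
A=np.vstack([r(a,160,225,60,70,5)[:300],r(b,280,145,60,50,5)]) # 300 wide,550
B=r(b,150,145,125,137,4)
o=np.zeros((600,800,3),np.uint8);o[:A.shape[0],:300]=A;o[:548,300:800]=B
cv2.imwrite("pics/c1.png",o)
E
```

```text
(no output)
```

View pics/c1.png

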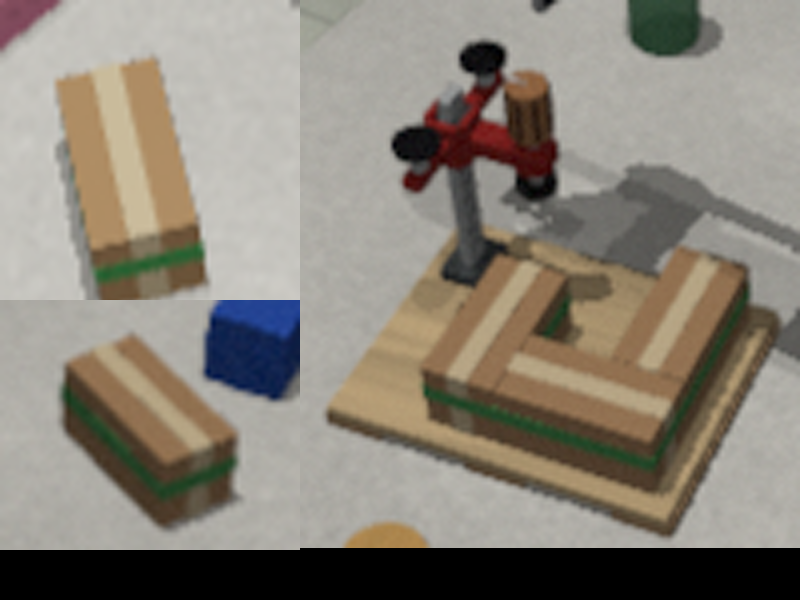

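```bash
cat > m.py <<'E'
from h import *
import pickle
D=pickle.load(open("i0.pkl","rb"))
def fit(m,w):
    m=np.array(m,float);w=np.array(w)[:,:2];mc,wc=m.mean(0),w.mean(0)
    H=(m-mc).T@(w-wc);a=np.arctan2(H[0,1]-H[1,0],H[0,0]+H[1,1]);c,s=np.cos(a),np.sin(a)
    R=np.array([[c,-s],[s,c]]);t=wc-R@mc
    return R,t,a,np.linalg.norm(m@R.T+t-w,axis=1)
E
python3 - <<'E'
from m import *
s=[(57,80),(155,57),(203,235),(92,250)]
W=onz(D["scene"],[(160+x/5,225+y/5) for x,y in s],.06);print("scene carton",W.round(3).tolist(),W.mean(0))
s=[(65,65),(132,35),(237,135),(163,168)]
W2=onz(D["side"],[(280+x/5,145+y/5) for x,y in s],.06);print("side carton",W2.round(3).tolist(),W2.mean(0))
for W_ in(W,W2):
    print([round(float(np.linalg.norm(W_[k]-W_[(k+1)%4])),4) for k in range(4)],np.degrees(np.arctan2(*(W_[2]-W_[1])[[1,0]])))
p=[(423,376),(510,256),(570,283),(655,442),(748,268),(690,248)]
m=[(.089,.089),(.089,-.031),(.031,-.031),(-.089,.089),(-.089,-.089),(-.031,-.089)]
f=lambda x,y:(150+(x-300)/4,145+y/4)
J=onz(D["side"],[f(*q) for q in p],.08)
R,t,a,r=fit(m,J);print("jig",t,a,np.degrees(a),r.round(4))
pickle.dump((R,t,a),open("jig.pkl","wb"))
w=lambda x,y:R@np.array([x,y])+t
for n,q,xy in[("knobtop",(527,82),(.067,-.0615)),("plateL",(415,143),(.131,-.0115)),("plateR",(482,57),(.131,-.1115)),("bartop",(454,97),(.131,-.0615))]:
    o,d=ray(D["side"],[f(*q)]);d=d[0];P=w(*xy);k=((P-o[:2])@d[:2])/(d[:2]@d[:2]);X=o+k*d
    print(n,P,X.round(4),np.linalg.norm(X[:2]-P))
print("nook",w(.0305,-.0615),"grip",w(.005,-.0615))
E
```

```text
scene carton [[0.378, -0.269, 0.06], [0.404, -0.22, 0.06], [0.516, -0.28, 0.06], [0.482, -0.326, 0.06]] [ 0.44499275 -0.27384002  0.06      ]
side carton [[0.498, -0.271, 0.06], [0.474, -0.321, 0.06], [0.369, -0.265, 0.06], [0.396, -0.212, 0.06]] [ 0.4344041  -0.26717646  0.06      ]
[0.0554, 0.1272, 0.0577, 0.119] -28.073144520093333
[0.0564, 0.1195, 0.0592, 0.1179] 151.63951583098006
jig [0.51762774 0.11357359] 0.15975467046466174 9.153268375128384 [0.0029 0.0057 0.0049 0.0052 0.0058 0.0053]
knobtop [0.59355776 0.06351481] [0.5954 0.065  0.2335] 0.002361868269265108
plateL [0.648789   0.12305899] [0.6513 0.1255 0.198 ] 0.0034561731109060954
plateR [0.6646966  0.02433235] [0.667  0.0264 0.1974] 0.0030835245361428873
bartop [0.6567428  0.07369567] [0.6566 0.0736 0.1989] 0.0002056141653372184
nook [0.55752254 0.05770853] grip [0.53234724 0.05365209]
```

```bash
cat >> m.py <<'E'
from scipy.spatial.transform import Rotation as Ro
def tool():
    s=read_state();R=Ro.from_rotvec(s["tcp_rot"]).as_matrix();return np.array(s["tool_pos"]),R
def plan(p,yaw=None):
    P,R=tool();y0=np.degrees(np.arctan2(R[1,1],R[0,1]));tr=0
    if yaw is not None:
        tr=-((yaw-y0+180)%360-180);R=R@Ro.from_euler("z",tr,degrees=True).as_matrix()
    d=R.T@(np.array(p)-P)
    print("yaw",y0.round(2),"turn deg",round(tr,2),"units",round(tr/360,4),"shift",(d).round(4),"len",np.linalg.norm(d).round(4))
E
python3 - <<'E'
from m import *
print("bottle",onz(D["scene"],[(257,330)],0),"side",onz(D["side"],[(241,156)],0))
c=np.array([.438,-.269]);a=np.radians(-28.2);g=c-.029*np.array([np.cos(a),np.sin(a)]);print(g)
plan([*g,.20],61.8)
E
```

```text
bottle [[ 7.14923566e-01 -2.71610066e-01 -1.11022302e-16]] side [[ 0.69523812 -0.25090295  0.        ]]
[ 0.4124422  -0.25529603]
yaw 0.0 turn deg -61.8 units -0.1717 shift [ 0.1102 -0.3488  0.0307] len 0.3671
```

play_rows([
  [0,0,0,-0.0245,85],
  [0,0,0,-0.0245,85],
  [0,0,0,-0.0245,85],
  [0,0,0,-0.0245,85],
  [0,0,0,-0.0245,85],
], squeeze=80)

```text
time: 0.78
tool_pos: [0.6747, 0.0, 0.2307]
tcp_rot: [-1.217, -2.895, 0.001]
wrist_force: [0.0, 0.5, -0.0]
width: 0.995
```

play_rows([
  [0,0,0,-0.0245,85],
  [0,0,0,-0.0245,85],
  [0.0157,-0.0498,0.0044,0,85],
  [0.0157,-0.0498,0.0044,0,85],
  [0.0157,-0.0498,0.0044,0,85],
])

```text
time: 1.4
tool_pos: [0.5614, -0.1101, 0.2174]
tcp_rot: [-0.766, -3.046, 0.0]
wrist_force: [1.0, 0.2, -0.0]
width: 0.992
```

play_rows([
  [0.0157,-0.0498,0.0044,0,85],
  [0.0157,-0.0498,0.0044,0,85],
  [0.0157,-0.0498,0.0044,0,85],
  [0.0157,-0.0498,0.0044,0,85],
  [0,0,0,0,85],
])

```text
time: 2.02
tool_pos: [0.4105, -0.2566, 0.1998]
tcp_rot: [-0.774, -3.043, 0.0]
wrist_force: [0.3, 0.3, 0.0]
width: 0.994
```

```bash
python3 - <<'E'
from m import *
im,i=snap("wrist");pickle.dump(i,open("w1.pkl","wb"))
print(proj(i,[.41,-.255,.06]), tool()[0])
cv2.imwrite("pics/w1.png",cv2.resize(im,(768,576),interpolation=cv2.INTER_CUBIC))
E
```

```text
[[253.25844273 172.52913997]] [ 0.41199336 -0.25569147  0.20015067]
```

View pics/w1.png

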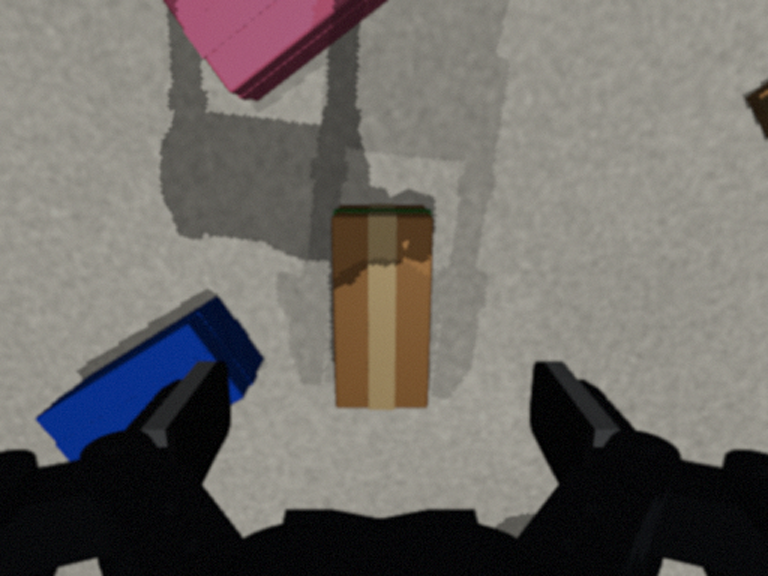

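```bash
python3 - <<'E'
from m import *
i=pickle.load(open("w1.pkl","rb"))
q=np.array([(332,216),(433,216),(428,407),(336,407)])/1.5
W=onz(i,q,.06);print(W.round(4).tolist(),W.mean(0))
e=W[[2,3]].mean(0)-W[[0,1]].mean(0);e/=np.linalg.norm(e);print([np.linalg.norm(W[k]-W[(k+1)%4]).round(4) for k in range(4)],"long yaw",np.degrees(np.arctan2(e[1],e[0])))
P,R=tool();print("tool x",R[:,0].round(3),"y",R[:,1].round(3))
c=W.mean(0)[:2];L=e[:2]*np.sign(e[0]);g=c-.029*L
pickle.dump((c,L),open("cart.pkl","wb"))
y=np.degrees(np.arctan2(L[1],L[0]))+90
plan([*g,.018],y);print(g,y)
E
```

```text
[[0.3756, -0.2669, 0.06], [0.4026, -0.2171, 0.06], [0.5076, -0.2737, 0.06], [0.4803, -0.3242, 0.06]] [ 0.44149778 -0.27047485  0.06      ]
[np.float64(0.0566), np.float64(0.1193), np.float64(0.0574), np.float64(0.1193)] long yaw -28.505026630382105
tool x [-0.879  0.477  0.   ] y [0.477 0.879 0.   ]
yaw 61.54 turn deg 0.05 units 0.0001 shift [-0.0041  0.001   0.1821] len 0.1822
[ 0.41601329 -0.25663501] 61.494973369617895
```

play_rows([
  [-0.004,0.001,0.04,0,85],
  [0,0,0.04,0,85],
  [0,0,0.04,0,85],
  [0,0,0.04,0,85],
  [0,0,0.022,0,85],
])

```text
time: 2.7
tool_pos: [0.417, -0.254, 0.0161]
tcp_rot: [-0.764, -3.044, -0.002]
wrist_force: [-1.2, -0.3, 0.2]
width: 0.994
```

play_rows([
  [0,0,0,0,50],
  [0,0,0,0,50],
  [0,0,0,0,50],
  [0,0,0,0,50],
  [0,0,0,0,50],
], squeeze=80)

```text
time: 3.32
tool_pos: [0.4175, -0.256, 0.019]
tcp_rot: [0.767, 3.046, 0.0]
wrist_force: [0.4, 1.2, -1.2]
width: 0.672
```

play_rows([
  [0,0,0,0,50],
  [0,0,-0.02,0,50],
  [0,0,-0.02,0,50],
  [0,0,0,0,50],
])

```text
time: 3.82
tool_pos: [0.4183, -0.2571, 0.0598]
tcp_rot: [0.766, 3.043, -0.002]
wrist_force: [0.6, 0.4, -3.8]
width: 0.672
```

```bash
python3 - <<'E'
from m import *
R,t,a=pickle.load(open("jig.pkl","rb"))
c,L=pickle.load(open("cart.pkl","rb"));print("offset",(c-np.array([.4175,-.256]))@L, (c-np.array([.4175,-.256]))@np.array([-L[1],L[0]]))
g=R@np.array([.0065,-.20])+t;print(g)
plan([*g,.057]);plan([*g,.057],np.degrees(a)+90)
E
```

```text
offset 0.027996570072259738 -0.0012675416790276209
[ 0.55586017 -0.08284568]
yaw 61.73 turn deg 0 units 0.0 shift [-0.0386  0.2186  0.0029] len 0.222
yaw 61.73 turn deg -37.42 units -0.1039 shift [-0.1635  0.1501  0.0029] len 0.222
```

play_rows([
  [-0.0077,0.0437,0,0,50],
  [-0.0077,0.0437,0,0,50],
  [-0.0077,0.0437,0,0,50],
  [-0.0077,0.0437,0,0,50],
  [-0.0077,0.0437,0.003,0,50],
])

```text
time: 4.45
tool_pos: [0.5546, -0.0806, 0.0542]
tcp_rot: [-0.767, -3.045, 0.0]
wrist_force: [-0.1, -0.6, -5.0]
width: 0.67
```

play_rows([
  [0,0,0,-0.0208,50],
  [0,0,0,-0.0208,50],
  [0,0,0,-0.0208,50],
  [0,0,0,-0.0208,50],
  [0,0,0,-0.0208,50],
])

```text
time: 5.08
tool_pos: [0.5534, -0.0817, 0.0537]
tcp_rot: [0.258, -3.129, -0.001]
wrist_force: [-0.5, 0.4, -3.8]
width: 0.668
```

```bash
python3 - <<'E'
from m import *
s=read_state();print(s["tool_pos"],s["width"],s["q"].round(2));plan(s["tool_pos"])
o=np.zeros((600,800,3),np.uint8)
I={}
im,i=snap("wrist");I["wrist"]=i;o[:288,:384]=cv2.resize(im,(384,288),interpolation=cv2.INTER_AREA);cv2.imwrite("pics/w2r.png",im)
im,i=snap("scene");I["scene"]=i;cv2.imwrite("pics/s2r.png",im)
c=im[155:265,240:375];o[:300,400:768]=cv2.resize(c,(368,300),interpolation=cv2.INTER_CUBIC)
im,i=snap("side");I["side"]=i;cv2.imwrite("pics/d2r.png",im)
c=im[140:290,150:350];o[300:600,0:400]=cv2.resize(c,(400,300),interpolation=cv2.INTER_CUBIC)
pickle.dump(I,open("i2.pkl","wb"))
cv2.imwrite("pics/c2.png",o)
E
```

```text
[ 0.55337834 -0.08168652  0.05374269] 0.6675429724188877 [-0.19  0.22  2.01 -0.    0.91 -1.93]
yaw 99.43 turn deg 0 units 0.0 shift [0. 0. 0.] len 0.0
```

View pics/c2.png

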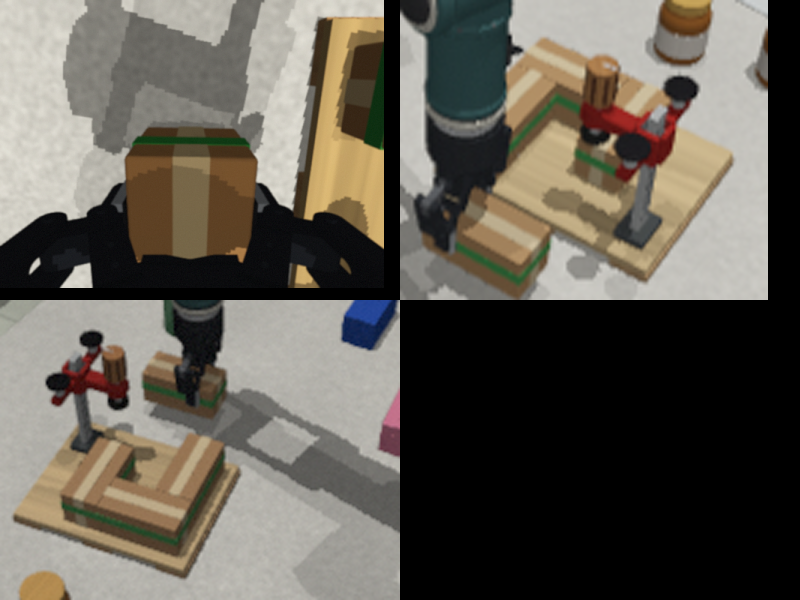

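```bash
python3 - <<'E'
from m import *
I=pickle.load(open("i2.pkl","rb"));R,t,a=pickle.load(open("jig.pkl","rb"))
f=lambda x,y:(240+(x-400)*135/368,155+y*110/300)
def jig(W):return ((W[:,:2]-t)@R*1000).round(1).tolist()
print(jig(onz(I["scene"],[f(642,268),f(733,160)],.02)),jig(onz(I["scene"],[f(557,87)],.08)))
print("wrist",jig(onz(I["wrist"],[(328*4/3,18*4/3),(304*4/3,250*4/3)],.02)))
# side held carton top
g=lambda x,y:(150+x/2,140+(y-300)/2)
print("held",jig(onz(I["side"],[g(145,371),g(152,353)],.035+.06)))
print("TCP",jig(tool()[0][None]))
# predicted jig edges for overlay on the scene and wrist
z=lambda pts,h:np.c_[np.array(pts)@R.T+t,np.full(len(pts),h)]
out=[]
for n,fn,x,y,w,h,s in(("scene","s2r",240,155,135,110,4),("side","d2r",150,180,125,110,4)):
    im=cv2.imread(f"pics/{fn}.png");im=cv2.resize(im,None,fx=s,fy=s,interpolation=cv2.INTER_CUBIC)
    for pts,hh in(([(-.105,-.105),(.165,-.105),(.165,.105),(-.105,.105)],.02),([(-.031,-.089),(-.031,.031),(.031,.031),(.031,-.031),(.089,-.031),(.089,.089),(-.089,.089),(-.089,-.089)],.08)):
        p=proj(I[n],z(pts,hh));cv2.polylines(im,[np.int32(p*s+s/2)],True,(255,0,255),1)
    out.append(im[y*s:(y+h)*s,x*s:(x+w)*s])
o=np.zeros((600,800,3),np.uint8)
cv2.imwrite("pics/c3.png",cv2.resize(np.hstack(out),None,fx=.76,fy=.76,interpolation=cv2.INTER_AREA))
E
```

```text
[[170.8, -110.1], [181.8, 85.9]] [[-15.2, 17.1]]
wrist [[-94.3, -111.3], [79.9, -104.4]]
held [[84.4, -175.6], [92.2, -218.6]]
TCP [[4.4, -198.5]]
```

View pics/c3.png

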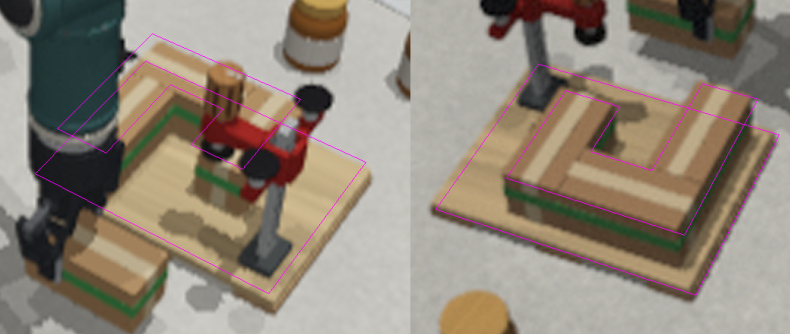

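```bash
python3 - <<'E'
from m import *
a=cv2.imread("pics/s2r.png")[165:265,280:368];b=cv2.imread("pics/d2r.png")[198:282,155:275]
r=lambda im,f:cv2.resize(im,None,fx=f,fy=f,interpolation=cv2.INTER_CUBIC)
o=np.zeros((600,800,3),np.uint8)
A=r(a,4);B=r(b,3.6) 
o[:400,:352]=A;o[:B.shape[0],360:360+B.shape[1]]=B
w=cv2.imread("pics/w2r.png")[0:180,360:512];W=r(w,1.5);o[310:310+270,400:400+228]=W
cv2.imwrite("pics/c4.png",o);print(B.shape)
E
```

```text
(302, 432, 3)
```

View pics/c4.png

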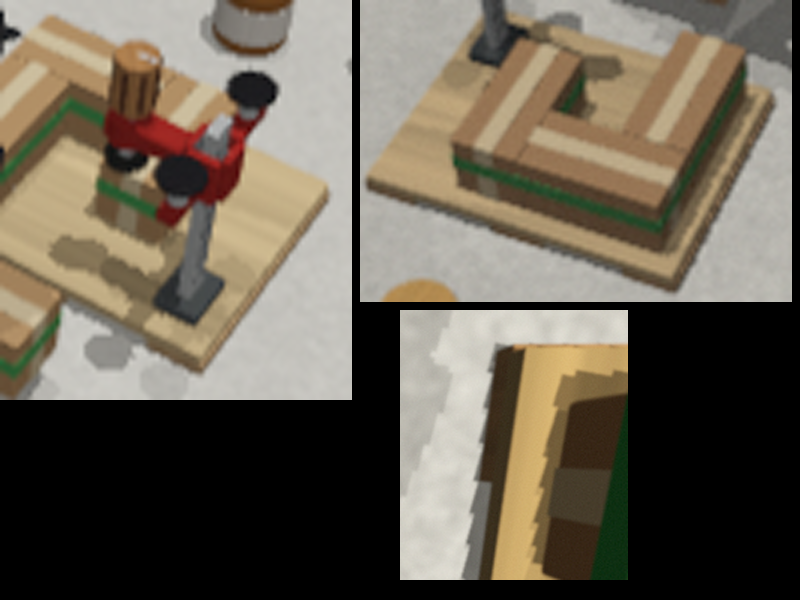

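```bash
python3 - <<'E'
from m import *
I=pickle.load(open("i2.pkl","rb"))
S=dict(scene=[((165,-105,20),(280+201/4,165+360/4)),((165,105,20),(280+328/4,165+187/4)),((-31,31,80),(280+72/4,165+25)),((-89,89,80),(280+45/4,165+18/4)),((131,-61.5,198),(280+218/4,165+130/4))],
side=[(m,(155+(x-360)/3.6,198+y/3.6)) for m,(x,y) in [((165,105,20),(367,183)),((-105,105,20),(672,277)),((-105,-105,20),(775,92)),((89,89,80),(454,148)),((-89,89,80),(663,208)),((-89,-89,80),(746,50)),((-31,-89,80),(690,33)),((89,-31,80),(529,42)),((31,-31,80),(584,68)),((165,-105,20),(508,15))]],
wrist=[(m,(360+(x-400)/1.5,(y-310)/1.5)) for m,(x,y) in [((-105,-105,20),(522,347)),((-89,-89,20),(571,405)),((-31,-89,20),(543,573))]])
M=[];WW=[]
for n,l in S.items():
    m=np.array([q[0] for q in l])/1000.;W=np.array([onz(I[n],[q[1]],q[0][2]/1000)[0] for q in l])
    R,t,a,r=fit(m[:,:2],W);print(n,t.round(4),np.degrees(a).round(2),((W[:,:2]-t)@R-m[:,:2]).round(4).tolist())
    M.append(m[:,:2]);WW.append(W)
R,t,a,r=fit(np.vstack(M),np.vstack(WW));print("all",t,np.degrees(a),(r*1000).round(1))
for m,W in zip(M,WW):print(((W[:,:2]-t)@R-m).mean(0).round(4))
E
```

```text
scene [0.5353 0.101 ] 10.18 [[-0.0051, 0.0041], [-0.0007, 0.0003], [0.0089, -0.0094], [0.0005, 0.003], [-0.0036, 0.0019]]
side [0.5166 0.1143] 8.92 [[0.0016, 0.0024], [0.007, -0.0047], [0.0032, -0.0016], [-0.0013, 0.0023], [0.003, -0.0043], [0.0064, -0.0006], [-0.0016, -0.0015], [-0.0032, -0.001], [0.0002, 0.0085], [-0.0153, 0.0005]]
wrist [0.5261 0.1148] 10.87 [[-0.0007, -0.0011], [0.0011, 0.0011], [-0.0004, -0.0001]]
all [0.52388081 0.11078976] 8.875350411837577 [ 7.8 10.  28.  13.3 10.   8.8  0.4  4.4 10.6  3.7  3.9  8.8 10.4 14.6
 22.4  5.9  7.2  6.1]
[ 0.0095 -0.0098]
[-0.0066  0.0046]
[0.0061 0.0011]
```

play_rows([
  [-0.012,0,-0.04,0,50],
  [-0.012,0,-0.04,0,50],
  [-0.012,0,-0.04,0,50],
  [-0.012,0,-0.04,0,50],
  [0,0,0,0,50],
])

```text
time: 5.85
tool_pos: [0.6053, -0.0746, 0.2193]
tcp_rot: [-0.248, 3.123, -0.003]
wrist_force: [0.8, 0.1, -4.7]
width: 0.672
```

```bash
python3 - <<'E'
from m import *
im,i=snap("wrist");pickle.dump(i,open("w3.pkl","wb"));cv2.imwrite("pics/w3r.png",im);print(tool()[0])
cv2.imwrite("pics/w3.png",cv2.resize(im,(768,576),interpolation=cv2.INTER_CUBIC))
E
```

```text
[ 0.60272615 -0.07435138  0.21608146]
```

View pics/w3.png

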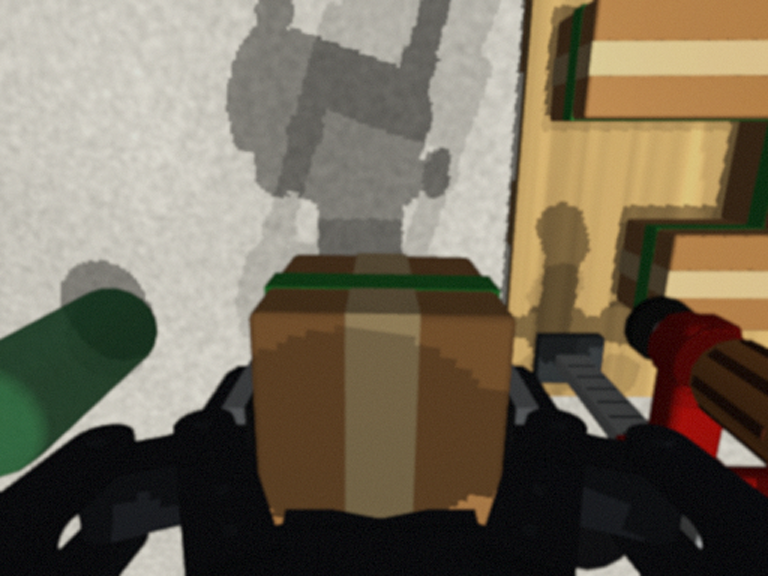

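```bash
python3 - <<'E'
from m import *
i=pickle.load(open("w3.pkl","rb"))
L=[((-31,-89,80),(588,117)),((-31,-89,20),(552,120)),((31,-31,80),(676,235)),((31,-31,20),(629,221)),((89,-31,20),(618,303)),((131,-61.5,22),(568,357)),((165,-105,20),(512,393))]
m=np.array([q[0] for q in L])/1000;W=np.array([onz(i,[(q[1][0]/1.5,q[1][1]/1.5)],q[0][2]/1000)[0] for q in L])
for k in(slice(0,7),slice(0,6),slice(0,5)):
    R,t,a,r=fit(m[k,:2],W[k]);print(t.round(4),np.degrees(a).round(2),((W[:,:2]-t)@R-m[:,:2]).round(4).tolist())
E_=onz(i,[(532/1.5,2),(518/1.5,200/1.5)],.02);d=E_[1]-E_[0];print("slab edge yaw",np.degrees(np.arctan2(d[1],d[0])),(E_[:,:2]-t)@R)
R,t,a,r=fit(m[:6,:2],W[:6]);pickle.dump((R,t,a),open("jig.pkl","wb"))
# held carton: near top edge
P,Rt=tool();h=P[2]-.019+.06
q=onz(i,[(250/1.5,313/1.5),(515/1.5,313/1.5)],h);print("held end corners tool frame",((q-P)@Rt).round(4),np.linalg.norm(q[0]-q[1]))
print("TCP jig",(P[:2]-t)@R)
E
```

```text
[0.5292 0.1146] 9.48 [[-0.0013, -0.0002], [-0.0016, 0.0002], [0.0002, -0.0021], [0.002, 0.0], [0.0025, -0.0], [0.0011, -0.0016], [-0.0028, 0.0037]]
[0.5305 0.1146] 8.71 [[-0.0013, -0.0005], [-0.0016, -0.0001], [-0.0006, -0.0016], [0.0012, 0.0006], [0.0016, 0.0013], [0.0007, 0.0003], [-0.0026, 0.006]]
[0.5305 0.1146] 8.55 [[-0.0011, -0.0006], [-0.0014, -0.0002], [-0.0005, -0.0015], [0.0012, 0.0007], [0.0017, 0.0016], [0.0009, 0.0007], [-0.0023, 0.0065]]
slab edge yaw 9.576156394659357 [[-0.09930917 -0.10855697]
 [ 0.01884401 -0.10643038]]
held end corners tool frame [[ 0.0272 -0.0294 -0.041 ]
 [ 0.0273  0.0289 -0.0411]] 0.05825820960947302
TCP jig [ 0.04281189 -0.19774976]
```

```bash
python3 - <<'E'
from m import *
a=np.radians(9.2);c,s=np.cos(a),np.sin(a);R=np.array([[c,-s],[s,c]]);t=np.array([.5297,.1146])
pickle.dump((R,t,a),open("jig.pkl","wb"))
for p in((.009,-.2),(.008,-.066)):plan([*(R@np.array(p)+t),.054],99.2)
E
```

```text
yaw 99.11 turn deg -0.09 units -0.0003 shift [ 0.0333 -0.0016  0.162 ] len 0.1654
yaw 99.11 turn deg -0.09 units -0.0003 shift [0.0342 0.1324 0.1619] len 0.2119
```

play_rows([
  [0.0083,0,0.0405,0,50],
  [0.0083,0,0.0405,0,50],
  [0.0083,0,0.0405,0,50],
  [0.0084,0,0.0405,0,50],
  [0,0,0,0,50],
])

```text
time: 6.52
tool_pos: [0.5609, -0.0783, 0.0463]
tcp_rot: [0.248, -3.116, -0.006]
wrist_force: [-0.4, -0.3, -5.1]
width: 0.67
```

play_rows([
  [0,0.03,0,0,50],
  [0,0.03,0,0,50],
  [0,0.03,0,0,50],
  [0,0.02,0,0,50],
  [0,0,0,0,50],
])

```text
time: 7.15
tool_pos: [0.5515, 0.0303, 0.054]
tcp_rot: [-0.254, 3.131, -0.0]
wrist_force: [0.7, -1.3, -3.5]
width: 0.668
```

```bash
python3 - <<'E'
from m import *
R,t,a=pickle.load(open("jig.pkl","rb"));P,_=tool();print((P[:2]-t)@R,P,read_state()["width"])
plan([*(R@np.array([.008,-.066])+t),.054],99.2)
o=np.zeros((600,800,3),np.uint8)
im,i=snap("scene");o[:440,:400]=cv2.resize(im[155:265,270:370],(400,440),interpolation=cv2.INTER_CUBIC)
im,i=snap("side");o[:400,400:]=cv2.resize(im[170:290,155:275],(400,400),interpolation=cv2.INTER_CUBIC)
cv2.imwrite("pics/c5.png",o)
E
```

```text
[ 0.00808751 -0.08671026] [0.55154681 0.0302982  0.05402206] 0.6677384995329742
yaw 99.28 turn deg 0.08 units 0.0002 shift [0.0001 0.0207 0.    ] len 0.0207
```

View pics/c5.png

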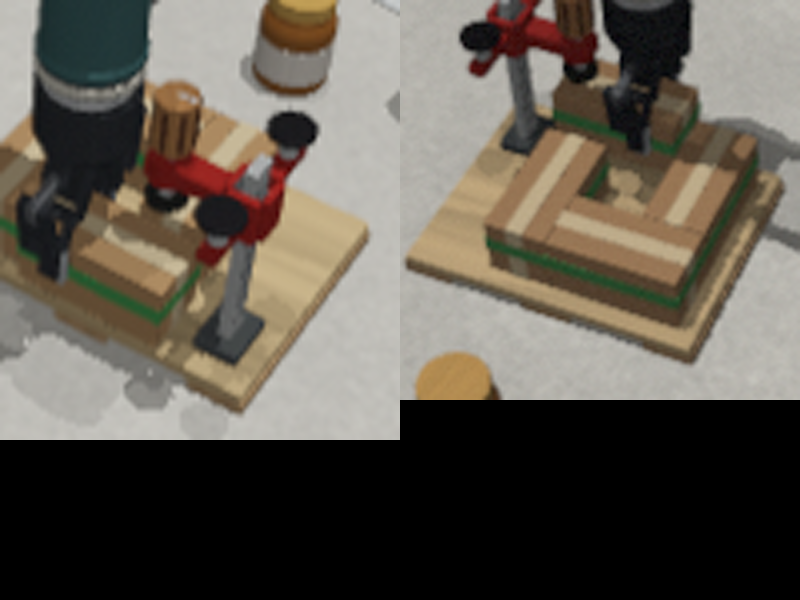

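play_rows([
  [0,0.01,0,0,50],
  [0,0.0105,0,0,50],
  [0,0,0.006,0,50],
  [0,0,0.005,0,50],
  [0,0,0,0,50],
])

```text
time: 7.88
tool_pos: [0.5474, 0.0492, 0.0415]
tcp_rot: [0.251, -3.13, 0.0]
wrist_force: [-0.9, 0.3, -4.8]
width: 0.671
```

play_rows([
  [0,0,0.002,0,50],
  [0,0,0.001,0,50],
  [0,0,0,0,50],
])

```text
time: 8.25
tool_pos: [0.5482, 0.0493, 0.0395]
tcp_rot: [0.251, -3.132, -0.0]
wrist_force: [-0.3, -0.1, -3.9]
width: 0.668
```

play_rows([
  [0,0.0015,0,0,50],
  [0,0.0015,0,0,50],
  [0,0,0,0,50],
])

```text
time: 8.62
tool_pos: [0.5477, 0.0525, 0.0395]
tcp_rot: [-0.252, 3.131, 0.0]
wrist_force: [-0.2, 0.2, -4.3]
width: 0.672
```

play_rows([
  [0,0.001,0,0,50],
  [0,0,0,0,50],
])

```text
time: 8.88
tool_pos: [0.5476, 0.0534, 0.0395]
tcp_rot: [-0.252, 3.131, -0.0]
wrist_force: [0.7, -1.0, -4.0]
width: 0.672
```

play_rows([
  [0.0015,0,0,0,50],
  [0.0015,0,0,0,50],
  [0,0,0,0,50],
])

```text
time: 9.25
tool_pos: [0.5443, 0.0528, 0.0394]
tcp_rot: [0.251, -3.131, -0.0]
wrist_force: [0.5, -0.2, -5.3]
width: 0.668
```

play_rows([
  [0.0015,0,0,0,50],
  [0.001,0,0,0,50],
  [0,0,0,0,50],
])

```text
time: 9.62
tool_pos: [0.542, 0.0524, 0.0394]
tcp_rot: [0.251, -3.131, -0.0]
wrist_force: [0.1, 0.6, -4.2]
width: 0.666
```

play_rows([
  [0.0015,0,0,0,50],
  [0,0,0,0,50],
])

```text
time: 9.88
tool_pos: [0.5404, 0.0522, 0.0394]
tcp_rot: [0.251, -3.131, -0.0]
wrist_force: [0.1, 0.4, -4.9]
width: 0.671
```

play_rows([
  [0.0015,0,0,0,50],
  [0,0,0,0,50],
])

```text
time: 10.12
tool_pos: [0.5391, 0.052, 0.0395]
tcp_rot: [-0.251, 3.132, 0.0]
wrist_force: [0.6, 0.4, -5.0]
width: 0.672
```

play_rows([
  [0,0.0015,0,0,50],
  [0,0,0,0,50],
])

```text
time: 10.38
tool_pos: [0.539, 0.0531, 0.0395]
tcp_rot: [0.252, -3.131, 0.001]
wrist_force: [0.2, -2.1, -3.6]
width: 0.67
```

play_rows([
  [0.0015,0,0,0,50],
  [0,0,0,0,50],
])

```text
time: 10.62
tool_pos: [0.539, 0.0532, 0.0397]
tcp_rot: [-0.251, 3.128, -0.0]
wrist_force: [4.4, -2.0, -7.6]
width: 0.668
```

play_rows([
  [0,0.001,0,0,50],
  [0,0,0,0,50],
])

```text
time: 10.88
tool_pos: [0.5389, 0.0532, 0.0397]
tcp_rot: [-0.252, 3.128, -0.003]
wrist_force: [4.9, -5.4, -7.0]
width: 0.669
```

play_rows([
  [0.0015,0,0,0,50],
  [0,0,0,0,50],
])

```text
time: 11.12
tool_pos: [0.539, 0.0532, 0.0399]
tcp_rot: [-0.251, 3.125, -0.002]
wrist_force: [10.1, -3.0, -11.8]
width: 0.673
```

```bash
python3 - <<'E'
from m import *
R,t,a=pickle.load(open("jig.pkl","rb"));P,_=tool();s=read_state();print((P[:2]-t)@R,P,s["wrist_force"],s["torque"])
o=np.zeros((400,800,3),np.uint8)
im,i=snap("wrist");cv2.imwrite("pics/w6r.png",im);pickle.dump(i,open("w6.pkl","wb"));o[:300,:400]=cv2.resize(im,(400,300),interpolation=cv2.INTER_AREA)
im,i=snap("side");o[:400,400:]=cv2.resize(im[180:260,170:250],(400,400),interpolation=cv2.INTER_CUBIC)
cv2.imwrite("pics/c6.png",o)
E
```

```text
[-0.00063237 -0.06212041] [0.53900765 0.05317759 0.03990798] [ 10.07316023  -2.98925713 -11.78588329] [-0.62635275 -1.16882059 -0.00633879]
```

View pics/c6.png

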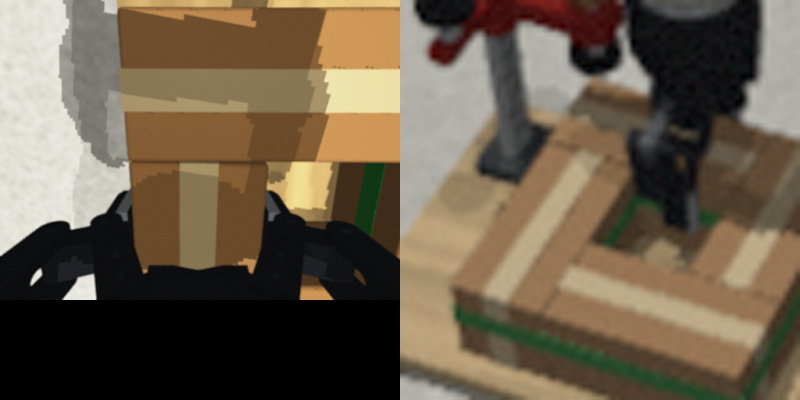

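play_rows([
  [-0.003,-0.0012,0,0,50],
  [0,0,0.001,0,50],
  [0,0,0,0,50],
])

```text
time: 11.6
tool_pos: [0.5394, 0.0532, 0.039]
tcp_rot: [-0.251, 3.131, -0.0]
wrist_force: [0.3, -2.4, 1.6]
width: 0.672
```

play_rows([
  [0,0,0.001,0,50],
  [0,0,0,0,50],
])

```text
time: 11.85
tool_pos: [0.5394, 0.0532, 0.039]
tcp_rot: [-0.251, 3.131, -0.0]
wrist_force: [-2.5, -2.1, 8.1]
width: 0.672
```

play_rows([
  [0,0,-0.001,0,80],
  [0,0,0,0,80],
  [0,0,0,0,80],
  [0,0,-0.02,0,80],
  [0,0,-0.03,0,80],
])

```text
time: 12.48
tool_pos: [0.5376, 0.0533, 0.0876]
tcp_rot: [0.251, -3.128, -0.0]
wrist_force: [-0.1, 0.9, 0.7]
width: 0.94
```

play_rows([
  [0,0,-0.04,0,80],
  [0,0,-0.04,0,60],
  [0,0,-0.04,0,30],
  [0,0,-0.04,0,0],
  [0,0,-0.03,0,0],
])

```text
time: 13.1
tool_pos: [0.5393, 0.0534, 0.2805]
tcp_rot: [-0.252, 3.13, 0.0]
wrist_force: [-0.0, 0.1, 0.0]
width: 0.079
```

```bash
python3 - <<'E'
from m import *
im,i=snap("wrist");pickle.dump(i,open("w7.pkl","wb"));cv2.imwrite("pics/w7r.png",im);print(read_state()["tool_pos"],read_state()["q"].round(2))
cv2.imwrite("pics/w7.png",cv2.resize(im,(768,576),interpolation=cv2.INTER_CUBIC))
R,t,a=pickle.load(open("jig.pkl","rb"));print((np.array(i["pose"])[:2,3]-t)@R)
plan([*(R@np.array([.131,-.0115])+t),.215],99.2)
plan([*(R@np.array([.131,-.1115])+t),.215],99.2)
E
```

```text
[0.5413817  0.05349949 0.28494156] [ 0.05 -0.02  1.82  0.    1.33 -1.68]
[-0.06654922 -0.06226966]
yaw 99.19 turn deg -0.01 units -0.0 shift [-0.1286  0.0507  0.071 ] len 0.1554
yaw 99.19 turn deg -0.01 units -0.0 shift [-0.1286 -0.0493  0.0711] len 0.155
```

View pics/w7.png

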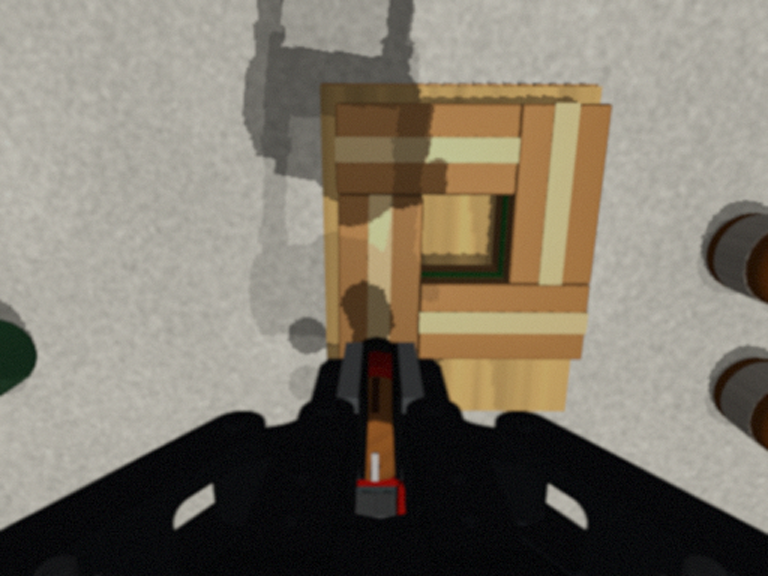

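```bash
python3 - <<'E'
from m import *
i=pickle.load(open("w7.pkl","rb"))
L=[((-89,-89),(335,104)),((-89,31),(521,104)),((-89,89),(611,104)),((89,89),(582,358)),((-31,-89),(338,193)),((-31,31),(516,194)),((31,31),(510,283))]
m=np.array([q[0] for q in L])/1000;W=onz(i,[(q[1][0]/1.5,q[1][1]/1.5) for q in L],.08)
R,t,a,r=fit(m,W);print(t.round(4),np.degrees(a).round(2),((W[:,:2]-t)@R-m).round(4).tolist())
R0,t0,a0=pickle.load(open("jig.pkl","rb"))
print("TCP at placing in this frame",(np.array([.5394,.0532])-t)@R)
# carton -y edge left: (340,250) top, +y edge (420,250)
print((onz(i,[(338/1.5,230/1.5),(339/1.5,340/1.5),(421/1.5,230/1.5),(419/1.5,330/1.5)],.08)[:,:2]-t)@R)
K=R@np.array([.067,-.0615])+t; K0=R0@np.array([.067,-.0615])+t0
print("knob",K,K0,"plateL",R@np.array([.131,-.0115])+t)
for n in("scene","side"):
    im,_=snap(n);cv2.imwrite(f"pics/{n}7.png",im)
E
```

```text
[0.5299 0.1126] 9.32 [[0.0005, 0.0002], [0.0007, -0.0006], [0.0009, -0.0011], [-0.0007, -0.0005], [-0.0011, 0.0008], [-0.0003, 0.0005], [-0.0001, 0.0008]]
TCP at placing in this frame [-0.00025602 -0.06017871]
[[-0.00694366 -0.08879819]
 [ 0.07408136 -0.08992402]
 [-0.0069083  -0.03184432]
 [ 0.06633009 -0.03171832]]
knob [0.60598297 0.06278257] [0.60567082 0.06460316] plateL [0.66104571 0.1224826 ]
```

play_rows([
  [-0.0325,0.0122,0,0,0],
  [-0.0325,0.0122,0,0,0],
  [-0.0325,0.0122,0,0,0],
  [-0.0325,0.0122,0,0,0],
  [0,0,0,0,0],
])

```text
time: 13.88
tool_pos: [0.6598, 0.1232, 0.2749]
tcp_rot: [0.253, -3.127, -0.0]
wrist_force: [-1.6, 0.9, 0.1]
width: 0.003
```

```bash
python3 - <<'E'
from m import *
a=np.radians(9.32);c,s=np.cos(a),np.sin(a);R=np.array([[c,-s],[s,c]]);t=np.array([.5299,.1126])
pickle.dump((R,t,a),open("jig.pkl","wb"))
plan([*(R@np.array([.131,-.0115])+t),.205],99.3);print(read_state()["tool_pos"],read_state()["width"])
E
```

```text
yaw 99.25 turn deg -0.05 units -0.0001 shift [-0.0014 -0.0009  0.0699] len 0.0699
[0.65978818 0.12316182 0.27490004] 0.0029132510187317613
```

play_rows([
  [-0.001,-0.001,0.03,0,0],
  [0,0,0.03,0,0],
  [0,0,0.005,0,0],
  [0,0,0,0,0],
])

```text
time: 14.38
tool_pos: [0.6599, 0.121, 0.2129]
tcp_rot: [0.251, -3.13, 0.0]
wrist_force: [-0.2, 0.3, 0.1]
width: -0.001
```

play_rows([
  [0,0,0.007,0,0],
  [0,0,0.007,0,0],
  [0,0,0.007,0,0],
  [0,0,0,0,0],
])

```text
time: 14.88
tool_pos: [0.6604, 0.1213, 0.1919]
tcp_rot: [0.251, -3.131, 0.0]
wrist_force: [-0.1, 0.2, 0.1]
width: 0.0
```

play_rows([
  [0,0,0.007,0,0],
  [0,0,0.007,0,0],
  [0,0,0.003,0,0],
  [0,0,0,0,0],
])

```text
time: 15.38
tool_pos: [0.6604, 0.1212, 0.1749]
tcp_rot: [0.251, -3.131, 0.0]
wrist_force: [0.6, 0.3, -0.4]
width: -0.002
```

play_rows([
  [0,0,0.006,0,0],
  [0,0,0.006,0,0],
  [0,0,0.003,0,0],
  [0,0,0,0,0],
])

```text
time: 15.88
tool_pos: [0.6604, 0.1212, 0.1598]
tcp_rot: [0.251, -3.131, 0.0]
wrist_force: [0.1, -0.4, 0.1]
width: -0.002
```

```bash
python3 - <<'E'
from m import *
def red(im):
    h=cv2.cvtColor(im,cv2.COLOR_BGR2HSV);m=((h[...,0]<6)|(h[...,0]>174))&(h[...,1]>170)&(h[...,2]>50);return m
R,t,a=pickle.load(open("jig.pkl","rb"))
for n,b in(("scene",(slice(150,260),slice(280,370))),("side",(slice(145,250),slice(160,240)))):
    old=cv2.imread(f"pics/{n}7.png");im,i=snap(n);cv2.imwrite(f"pics/{n}8.png",im)
    for q in(old,im):
        y,x=np.nonzero(red(q)[b]);print(n,len(y),x.mean()+b[1].start,y.mean()+b[0].start,y.min()+b[0].start,y.max()+b[0].start)
    for h in(.198,.17,.146):print(h,[proj(i,[*(R@np.array(p)+t),h]).round(1).tolist() for p in((.131,-.0115),(.131,-.1115),(.131,-.0615))])
E
```

```text
scene 327 324.7889908256881 202.74923547400613 192 220
scene 319 323.12539184952976 211.717868338558 201 229
0.198 [[[344.3, 184.9]], [[326.7, 206.7]], [[335.7, 195.5]]]
0.17 [[[342.9, 192.3]], [[325.5, 214.1]], [[334.4, 202.9]]]
0.146 [[[341.7, 198.5]], [[324.5, 220.3]], [[333.3, 209.1]]]
side 272 195.28676470588235 180.38970588235293 163 191
side 270 196.66296296296298 189.4 173 200
0.198 [[[176.6, 178.9]], [[193.2, 157.5]], [[185.1, 167.9]]]
0.17 [[[177.9, 186.2]], [[194.2, 164.7]], [[186.2, 175.2]]]
0.146 [[[179.0, 192.4]], [[195.0, 170.8]], [[187.2, 181.3]]]
```

play_rows([
  [0,0,0.005,0,0],
  [0,0,0.004,0,0],
  [0,0,0.002,0,0],
  [0,0,0,0,0],
])

```text
time: 16.48
tool_pos: [0.6606, 0.1213, 0.1492]
tcp_rot: [0.251, -3.131, 0.0]
wrist_force: [1.0, -0.1, 0.1]
width: 0.004
```

play_rows([
  [0,0,0.0015,0,0],
  [0,0,0.0015,0,0],
  [0,0,0,0,0],
])

```text
time: 16.85
tool_pos: [0.6607, 0.1213, 0.1464]
tcp_rot: [-0.251, 3.131, -0.0]
wrist_force: [0.4, 0.8, 1.6]
width: -0.0
```

play_rows([
  [0,0,0.0015,0,0],
  [0,0,0,0,0],
])

```text
time: 17.1
tool_pos: [0.6609, 0.1214, 0.1453]
tcp_rot: [-0.251, 3.131, 0.0]
wrist_force: [0.5, 0.7, 4.0]
width: -0.0
```

play_rows([
  [0,0,0.0015,0,0],
  [0,0,0,0,0],
])

```text
time: 17.35
tool_pos: [0.6614, 0.1215, 0.1441]
tcp_rot: [-0.251, 3.13, 0.0]
wrist_force: [1.4, 1.1, 4.8]
width: 0.002
```

play_rows([
  [0,0,0.0015,0,0],
  [0,0,0,0,0],
])

```text
time: 17.6
tool_pos: [0.6619, 0.1216, 0.1429]
tcp_rot: [-0.251, 3.129, 0.001]
wrist_force: [2.0, 0.7, 5.8]
width: 0.0
```

play_rows([
  [0,0,0.0015,0,0],
  [0,0,0,0,0],
])

```text
time: 17.85
tool_pos: [0.6624, 0.1217, 0.1418]
tcp_rot: [-0.251, 3.127, 0.001]
wrist_force: [2.6, 1.8, 5.7]
width: 0.0
```

play_rows([
  [0,0,0.0015,0,0],
  [0,0,0,0,0],
])

```text
time: 18.1
tool_pos: [0.6628, 0.1218, 0.1406]
tcp_rot: [-0.251, 3.126, 0.001]
wrist_force: [3.5, 1.1, 5.0]
width: 0.0
```

play_rows([
  [0,0,0.0015,0,0],
  [0,0,0,0,0],
])

```text
time: 18.35
tool_pos: [0.6631, 0.122, 0.14]
tcp_rot: [-0.251, 3.126, 0.001]
wrist_force: [2.4, 2.0, 9.5]
width: 0.003
```

play_rows([
  [0,0,0.0015,0,0],
  [0,0,0,0,0],
])

```text
time: 18.6
tool_pos: [0.6633, 0.1222, 0.1395]
tcp_rot: [-0.251, 3.125, 0.002]
wrist_force: [1.2, 3.0, 11.9]
width: -0.002
```

play_rows([
  [0,0,0.0015,0,0],
  [0,0,0,0,0],
])

```text
time: 18.85
tool_pos: [0.6635, 0.1225, 0.1391]
tcp_rot: [-0.251, 3.124, 0.002]
wrist_force: [-0.8, 3.3, 16.2]
width: 0.001
```

play_rows([
  [0,0,-0.01,0,0],
  [0,0,-0.03,0,0],
  [0,0,-0.04,0,0],
  [0,0,-0.03,0,20],
  [0,0,0,0,50],
])

```text
time: 19.48
tool_pos: [0.6618, 0.1213, 0.247]
tcp_rot: [-0.251, 3.128, -0.0]
wrist_force: [0.3, -0.2, -0.2]
width: 0.417
```

```bash
python3 - <<'E'
from m import *
R,t,a=pickle.load(open("jig.pkl","rb"))
for n in("scene","side"):
    old=cv2.imread(f"pics/{n}7.png");im,i=snap(n);cv2.imwrite(f"pics/{n}9.png",im)
print(read_state()["tool_pos"])
plan([*(R@np.array([.066,-.0615])+t),.24],99.3)
E
```

```text
[0.65979648 0.12105992 0.24299009]
yaw 99.18 turn deg -0.12 units -0.0003 shift [ 0.0635 -0.0488  0.0031] len 0.0802
```

play_rows([
  [0.0305,-0.0244,0,0,55],
  [0.03,-0.0244,0,0,55],
  [0,0,0,-0.0232,55],
  [0,0,0,-0.0232,55],
  [0,0,0,-0.0232,55],
])

```text
time: 20.2
tool_pos: [0.6069, 0.0631, 0.2413]
tcp_rot: [0.93, -2.996, -0.002]
wrist_force: [0.1, -0.1, -0.0]
width: 0.645
```

play_rows([
  [0,0,0,-0.0232,55],
  [0,0,0,-0.0232,55],
  [0,0,0,0,55],
])

```text
time: 20.58
tool_pos: [0.6072, 0.0634, 0.2417]
tcp_rot: [1.347, -2.833, -0.003]
wrist_force: [0.3, 0.8, 0.6]
width: 0.643
```

```bash
python3 - <<'E'
from m import *
R,t,a=pickle.load(open("jig.pkl","rb"));s=read_state();print(s["tool_pos"],s["q"].round(2),s["width"],(s["tool_pos"][:2]-t)@R)
plan([*(R@np.array([.069,-.0615])+t),.155])
# knob top: brown in wrist view and side/scene
im,i=snap("wrist");h=cv2.cvtColor(im,cv2.COLOR_BGR2HSV)
cv2.imwrite("pics/w10.png",cv2.resize(im,(768,576)))
print("proj knob top",proj(i,[*(R@np.array([.069,-.0615])+t),.179]))
E
```

```text
[0.60724921 0.06336312 0.24168549] [ 0.06  0.14  1.73 -0.    1.27 -2.4 ] 0.6425995170251353 [ 0.06835432 -0.06111349]
yaw 140.85 turn deg 0 units 0.0 shift [-0.0005 -0.001   0.0867] len 0.0867
proj knob top [[253.97805732 202.56138357]]
```

View pics/w10.png

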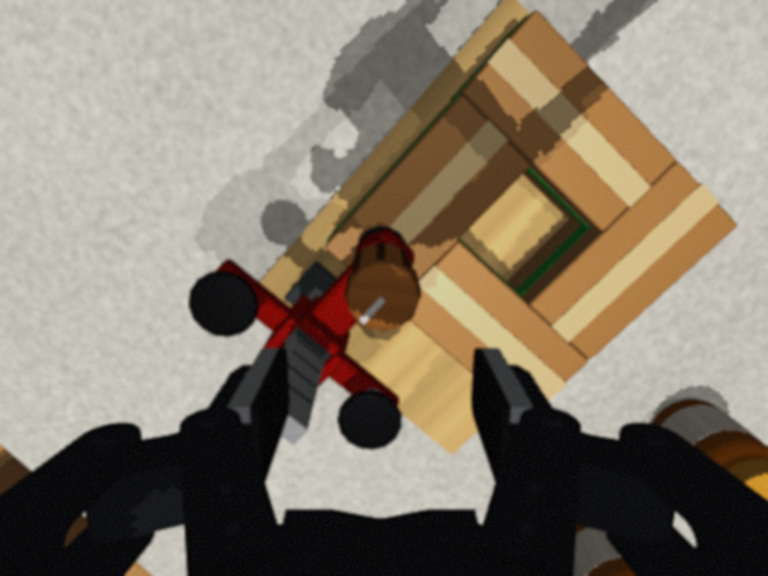

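play_rows([
  [0,-0.001,0.03,0,55],
  [0,0,0.03,0,55],
  [0,0,0.0265,0,55],
  [0,0,0,0,55],
])

```text
time: 21.12
tool_pos: [0.6066, 0.0627, 0.1542]
tcp_rot: [1.345, -2.831, -0.004]
wrist_force: [-0.3, 0.8, -0.0]
width: 0.645
```

play_rows([
  [0,0,0,0,20],
  [0,0,0,0,20],
  [0,0,0,0,20],
  [0,0,0,0,20],
], squeeze=50)

```text
time: 21.62
tool_pos: [0.6091, 0.0639, 0.1598]
tcp_rot: [-1.35, 2.837, 0.003]
wrist_force: [-4.3, 2.3, 3.1]
width: 0.355
```

play_rows([
  [0,0,0.0002,0.0255,20],
  [0,0,0.0002,0.0255,20],
  [0,0,0.0003,0.0255,20],
  [0,0,0.0003,0.0255,20],
  [0,0,0.0002,0.0255,20],
])

```text
time: 22.25
tool_pos: [0.6099, 0.0614, 0.159]
tcp_rot: [-0.131, 3.138, -0.005]
wrist_force: [-3.8, -4.5, 3.3]
width: 0.353
```

play_rows([
  [0,0,0.0002,0.0255,20],
  [0,0,0.0002,0.0255,20],
  [0,0,0.0003,0.0255,20],
  [0,0,0.0003,0.0255,20],
  [0,0,0.0002,0.0255,20],
])

```text
time: 22.88
tool_pos: [0.6073, 0.0591, 0.1577]
tcp_rot: [-1.102, -2.94, 0.013]
wrist_force: [-10.2, -10.2, 8.4]
width: 0.354
```

```bash
python3 - <<'E'
from m import *
R,t,a=pickle.load(open("jig.pkl","rb"));s=read_state();print(s["tool_pos"],s["q"].round(2),s["width"],(s["tool_pos"][:2]-t)@R,s["wrist_force"],s["torque"]);plan(s["tool_pos"])
E
```

```text
[0.60728808 0.0591196  0.15769658] [ 0.06  0.2   1.82 -0.01  1.13 -0.79] 0.3539392189595046 [ 0.06770544 -0.06530728] [-10.19264476 -10.2085115    8.41812768] [-2.38326028  2.30464542  0.2106737 ]
yaw 48.9 turn deg 0 units 0.0 shift [0. 0. 0.] len 0.0
```

play_rows([
  [0,0,0,0,55],
  [0,0,0,0,55],
  [0,0,0,0,55],
])

```text
time: 23.25
tool_pos: [0.6101, 0.0632, 0.1563]
tcp_rot: [1.095, 2.943, 0.001]
wrist_force: [0.5, -0.2, -0.6]
width: 0.643
```

play_rows([
  [0,0,0,-0.0255,55],
  [0,0,0,-0.0255,55],
  [0,0,0,-0.0255,55],
  [0,0,0,-0.0255,55],
  [0,0,0,-0.0255,55],
])

```text
time: 23.88
tool_pos: [0.6097, 0.0632, 0.1556]
tcp_rot: [-0.147, 3.138, 0.0]
wrist_force: [0.1, -0.4, 0.6]
width: 0.644
```

play_rows([
  [0,0,0,-0.0255,55],
  [0,0,0,-0.0255,55],
  [0,0,0,-0.0255,55],
  [0,0,0,-0.0255,55],
  [0,0,0,-0.0255,55],
])

```text
time: 24.5
tool_pos: [0.6097, 0.0632, 0.1556]
tcp_rot: [-1.359, 2.832, 0.0]
wrist_force: [-0.5, 0.3, -0.6]
width: 0.644
```

```bash
python3 - <<'E'
from m import *
R,t,a=pickle.load(open("jig.pkl","rb"));s=read_state();print(s["tool_pos"],s["q"].round(2),s["width"],(s["tool_pos"][:2]-t)@R,s["wrist_force"],s["torque"]);plan([*(R@np.array([.0697,-.061])+t),.153])
E
```

```text
[0.60969154 0.06323615 0.15560371] [ 0.06  0.21  1.82  0.    1.12 -2.4 ] 0.6444191199113919 [ 0.07074384 -0.06163432] [-0.5043      0.28642689 -0.62788294] [-0.00679104 -0.00374467  0.00322476]
yaw 141.28 turn deg 0 units 0.0 shift [0.0004 0.0012 0.0026] len 0.0029
```

play_rows([
  [0.005,0.003,0.001,0,55],
  [0,0,0,0,20],
  [0,0,0,0,20],
  [0,0,0,0,20],
  [0,0,0,0,20],
], squeeze=50)

```text
time: 25.12
tool_pos: [0.6036, 0.061, 0.1546]
tcp_rot: [1.35, -2.836, -0.001]
wrist_force: [-3.0, 0.7, 2.4]
width: 0.357
```

play_rows([
  [0,0,0.0002,0.0255,20],
  [0,0,0.0002,0.0255,20],
  [0,0,0.0003,0.0255,20],
  [0,0,0.0003,0.0255,20],
  [0,0,0.0002,0.0255,20],
])

```text
time: 25.75
tool_pos: [0.6034, 0.0614, 0.1536]
tcp_rot: [0.13, -3.138, -0.001]
wrist_force: [-3.8, 2.8, 3.7]
width: 0.353
```

play_rows([
  [0,0,0.0002,0.0255,20],
  [0,0,0.0002,0.0255,20],
  [0,0,0.0003,0.0255,20],
  [0,0,0.0003,0.0255,20],
  [0,0,0.0002,0.0255,20],
])

```text
time: 26.38
tool_pos: [0.6034, 0.0618, 0.1527]
tcp_rot: [-1.104, -2.94, -0.001]
wrist_force: [-3.6, 3.4, 5.1]
width: 0.354
```

```bash
python3 - <<'E'
from m import *
R,t,a=pickle.load(open("jig.pkl","rb"));s=read_state();print(s["tool_pos"],s["q"].round(2),s["width"],(s["tool_pos"][:2]-t)@R,s["wrist_force"],s["torque"]);plan(s["tool_pos"])
E
```

```text
[0.60340528 0.06181537 0.15270957] [ 0.06  0.2   1.84  0.    1.11 -0.79] 0.3536270314293019 [ 0.06431047 -0.06201829] [-3.64651579  3.42713056  5.11269836] [0.49645128 0.92917375 0.15006309]
yaw 48.84 turn deg 0 units 0.0 shift [0. 0. 0.] len 0.0
```

play_rows([
  [0,0,0,0,55],
  [0,0,0,0,55],
  [0,0,0,0,55],
  [0,0,-0.03,0,55],
  [0,0,-0.03,0,55],
])

```text
time: 27.0
tool_pos: [0.6037, 0.0607, 0.2121]
tcp_rot: [-1.095, -2.943, 0.001]
wrist_force: [0.1, -1.0, 0.5]
width: 0.644
```

play_rows([
  [0,0,-0.027,0,55],
  [0,0,0,0,55],
])

```text
time: 27.25
tool_pos: [0.606, 0.0608, 0.2421]
tcp_rot: [1.094, 2.939, 0.004]
wrist_force: [0.1, 0.7, -0.1]
width: 0.641
```

```bash
python3 - <<'E'
from m import *
R,t,a=pickle.load(open("jig.pkl","rb"));s=read_state();print(s["tool_pos"],s["width"])
im,i=snap("wrist");cv2.imwrite("pics/w11.png",im);pickle.dump(i,open("w11.pkl","wb"))
old=cv2.resize(cv2.imread("pics/w10.png"),(512,384),interpolation=cv2.INTER_AREA)
c=proj(i,[*(R@np.array([.0655,-.0615])+t),.177])[0];print("knob at",c)
T=np.array(i["pose"])[:3,:3];
for q,cc in((old,(256,197)),(im,c)):
    x0,y0=int(cc[0]),int(cc[1]);w=q[y0-26:y0+26,x0-26:x0+26].astype(int)
    m=(w.min(2)>95)&(w.max(2)-w.min(2)<50)
    n,l,st,ce=cv2.connectedComponentsWithStats(m.astype(np.uint8))
    br=(w[...,2]-w[...,0]>40)&(w[...,2]<190)&(w[...,1]-w[...,0]>12);
    print([(st[k,4],(ce[k]+[x0-26,y0-26]).round(1).tolist()) for k in range(1,n) if st[k,4]>3])
for n in("scene","side"):
    q,_=snap(n);cv2.imwrite(f"pics/{n}11.png",q)
# ascii brightness of knob area in new wrist image
x0,y0=int(c[0]),int(c[1]);w=im[y0-26:y0+26:2,x0-30:x0+30:2].astype(int)
def ch(p):
    b,g,r=p
    if min(p)>120 and max(p)-min(p)<45:return "W"
    if r>1.8*g and r-b>40:return "R"
    if max(p)<60:return "."
    if r-b>35:return "b" if r<150 else "B"
    return "-"
print("\n".join("".join(ch(p) for p in row) for row in w))
E
```

```text
[0.60604295 0.06084604 0.24214796] 0.641189310600376
knob at [250.83534263 196.46660433]
[(np.int32(74), [246.1, 208.2])]
[(np.int32(257), [228.0, 208.2]), (np.int32(49), [242.9, 191.4]), (np.int32(41), [265.5, 219.4])]
bbbbbbR..................bbbbb
bbbbbRR..........R.......Rbbbb
bbbbbRR...........R.......Rbbb
bbbbbRR.....bbbbbbbb......RRbb
bbbbbR....bbbbbbbbbbbb....RRRb
Wbbbbb...bbbbbbbbbRbRbbR...RRR
WWbbb..Rbbbbbbbbbbbbbbbbb..RRR
WWWbb..b--bbbbbbbbbbbbbbbb.RRR
WWWW-.b----bbRbbbbbbbbbRbb.RRR
WWWW-.bb----bbbbbbbRbbbbbbbRRR
WWWW-.Rbb-----bbbbbbbbbbbbb.RR
WWWW-bbbbb-----bbbbbbbbbbbb.RR
WWW-.bbbbbb-----bRRbbbbbbbbRRR
WWWW.bbbbbbb-----bbbbbbbbbbbRR
WWWW.bbbbRbbbb---bbbbbbbbbbRRR
WWWW-bbbbbbbbbb-bbbbbbbbbbbRRR
WWWW-bbbbbbbbbbbbbbbbbbbbbbRRR
WWWWW-bbbbbbbbRbbbbbbbbbbbbRRR
WWWWW-bbbbbbbbbbbbbbbbbbbbRRRR
WWWWWW-bbbbbbbbbRbbbbbbbbbRRRR
WWWWWW-bbbbbbbbbbbRbbbbbbbRRRR
WWWWWWW-bbbbbbbbbRbbbbbbbbbRRR
WWWWWWWW-bbbbbbbbbbbbbbbbBBbRR
WWWWWWWW--bbbbbbbbbbbb-bBBBBBb
WWWWWWWW-----bbbbbbbb-WWBBBBBB
WWWWWWWW--------------WWWWBBBB
```

play_rows([
  [0,0,-0.03,0,55],
  [0,0,-0.03,0,55],
  [0,0,0,0,55],
  [0,0,0,0,55],
])

```text
time: 27.9
tool_pos: [0.6031, 0.0608, 0.2969]
tcp_rot: [-1.096, -2.941, 0.002]
wrist_force: [-0.2, 0.0, -0.2]
width: 0.643
```

```bash
python3 - <<'E'
from m import *
def red(im):
    h=cv2.cvtColor(im,cv2.COLOR_BGR2HSV);return ((h[...,0]<6)|(h[...,0]>174))&(h[...,1]>170)&(h[...,2]>50)
for n,b in(("scene",(slice(150,260),slice(280,370))),("side",(slice(145,250),slice(160,240)))):
    q,_=snap(n);cv2.imwrite(f"pics/{n}12.png",q)
    for k in(7,8,9,11,12):
        y,x=np.nonzero(red(cv2.imread(f"pics/{n}{k}.png"))[b]);print(n,k,len(y),x.mean().round(2),y.mean().round(2))
A=cv2.imread("pics/scene0.png").astype(int);B=cv2.imread("pics/scene12.png").astype(int)
print("bottle diff",abs(A-B)[270:335,240:275].mean(),"jars",abs(A-B)[145:190,365:400].mean())
A=cv2.imread("pics/side0.png").astype(int);B=cv2.imread("pics/side12.png").astype(int)
print("side jars diff",abs(A-B)[268:315,105:192].mean())
i=pickle.load(open("w11.pkl","rb"));R,t,a=pickle.load(open("jig.pkl","rb"))
im,i=snap("wrist");g=lambda P:proj(i,[[*(R@np.array(p)+t),.08] for p in P])
# dark-gap scan along jig y at x=50 and x along y=-50
G=cv2.cvtColor(im,cv2.COLOR_BGR2GRAY)
f=lambda P:cv2.remap(G,g(P).astype(np.float32)[:,None,:],None,cv2.INTER_LINEAR).ravel().tolist()
print("y scan -45..-20 @x=40",f([(.040,y/1000) for y in range(-40,-24)]))
print("x scan -40..-22 @y=-45",f([(x/1000,-.045) for x in range(-40,-22)]))
s=read_state();print(s["time"],s["tool_pos"],s["wrist_force"])
E
```

```text
scene 7 327 44.79 52.75
scene 8 319 43.13 61.72
scene 9 302 42.22 65.52
scene 11 289 42.67 65.75
scene 12 288 42.55 65.77
side 7 272 35.29 35.39
side 8 270 36.66 44.4
side 9 281 37.17 48.56
side 11 274 36.51 48.39
side 12 269 36.69 48.43
bottle diff 4.504029304029304 jars 4.318730158730158
side jars diff 9.097904948235103
y scan -45..-20 @x=40 [118, 125, 130, 131, 132, 131, 117, 96, 84, 102, 126, 135, 136, 136, 136, 135]
x scan -40..-22 @y=-45 [57, 60, 56, 55, 57, 58, 55, 51, 44, 37, 42, 52, 56, 58, 59, 59, 59, 57]
28.05 [0.60300113 0.06081688 0.29683176] [ 0.15938442  0.22863733 -0.001477  ]
```

```bash
python3 -c "
from workcell import *
print(finish_job())"
```

```text
the job is handed in; nothing more can be done
None
```

I handed the job in at about 28 s. The carton is home in the layer, the jaw is jammed, and the knob is turned about half a turn.

**Carton:** I pushed it gently into its corner until it met both neighbours, set it on the slab and let go. The last wrist picture shows only thin dark joint lines, at jig x about -31 and y about -32 mm.

**Jaw:** I pushed it down by the +y thumb plate until it tilted. The force rose to 16 N and the plate stood at about 139 mm. The jaw has not moved measurably in the pictures since.

**Knob:** I turned it clockwise in two strokes, 184° commanded in all, and the second ended at 0.15 N m. The knob's pointer had turned about 172° (3.0 rad, good to about 10°), above the 2.8 rad needed. I did not measure the pad force directly.

**Jars and bottle:** The picture differences around them were small, between 4 and 9 grey levels. The largest was around the jars in the side view, and I took it to be changed arm shadows. I never moved near any of them.

**Checks that disagreed:**
- The scene and side cameras differed by about 2 cm on where the jig is, so I used the wrist camera, whose last jig fit was good to about 1 mm.
- The first knob stroke was 5 mm or so off centre and pushed sideways with about 14 N. I re-centred before the second.

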